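# Roll the tin to the code reader

### The arm

A 6-joint arm with a two-finger parallel gripper is mounted at the origin on the work surface. World frame = base frame: x ahead of the robot, y to its left, z up, the work surface at z = 0. Lengths are in m, angles in degrees, forces in N, time in s.
With the tool pointing down it reaches from about 0.325 to 0.85 m from the base axis. Payload 15.5 kg.
Tool frame: the origin (TCP) lies midway between the tips of the shut fingers; the grasp point (between the pads) lies 19 mm behind it; y points along the fingers, x is the direction in which the jaws open and shut, and the axes are right-handed (so a half turn about y gives the same grasp; the last joint's range is limited). The gripper opens to 91 mm and grips with 3 to 60 N. Pads are 32 mm wide; open, the fingers measure 118 mm over their backs; the gripper's body (76 mm by 178 mm) begins 60 mm behind the grasp point.
Start: joints at [-70.216, 28.281, 77.091, -0, 74.628, -5.472], TCP at [0.267, -0.565, 0.214] pointing down, gripper open.
Joint ranges: [-166.48, 166.48], [-47.26, 123.95], [12.59, 153.08], [-70.14, 250.14], [6.76, 159.57], [-176.63, 176.63]. Speed limits (degrees/s): [108.29, 108.29, 147.25, 172.46, 172.46, 172.46].

### API

Orientations are given as a 3x3 rotation matrix whose columns are the frame's x, y, z axes.
In Python, from bench import ctrl gives the robot as it stands. The module is installed in compiled form; this text tells all that it offers. Calls block until the motion is done:
- ctrl.goto(position, orientation): joint-space move of the TCP to a pose.
- ctrl.move_l(position, vel=0.15, ori=None, contact_N=None): straight line of the TCP; ori=None keeps the orientation; vel is the mean speed in m/s. With contact_N (N) it stops when the force on the tool has changed by that much, and returns True; else False.
- ctrl.movej(angles): joint-space move.
- ctrl.command_gripper(opening): opening from 0.0 (shut) to 1.0 (fully open); the grip force is fixed at half the most; returns when the fingers have stopped.
- ctrl.sleep(seconds).
- ctrl.ik(position, orientation): joint angles nearest the present ones, or None.
- ctrl.read_camera(name): name is "scene" or "top" or "wrist"; returns the picture (384x512x3 uint8, blue, green, red); there is no depth.
- ctrl.camera_params(name): a dict with "fx", "fy", "cx", "cy" (pixels), "pose" (4x4, takes a point from camera to world coordinates); the wrist camera has in their place "T_tool_cam" (4x4, takes a point from camera to tool coordinates, whose origin is the TCP and whose axes are the tool frame's). Camera axes: x right, y up, looking along -z (the intrinsics and any distortion apply to the point x, -y, -z); pixel columns grow to the right and rows downward; lengths in m; the calibration is good to about 2 mm. A picture is of the moment at which its call begins: read the wrist's pose just before it. camera_params takes no time and is no camera call.
A pose or a line that the arm cannot do raises ctrl.MotionError and nothing moves.
- ctrl.sign_off(): hands the job in, once; it reports no verdict.
Readings, each from a call of its own:
- ctrl.current_t(): time.
- ctrl.current_q(): joint angles.
- ctrl.current_dq(): joint speeds.
- ctrl.current_effort(): joint torques, N m.
- ctrl.current_tool_pos(): TCP position.
- ctrl.current_eef_rot(): TCP orientation.
- ctrl.current_contact_force(): force on the tool from outside, world axes, zero at the start.
- ctrl.current_wrist_torque(): the same for the moment, N m.
- ctrl.current_grip_width(): opening from 0.0 (shut) to 1.0 (fully open).
Only numpy, scipy, OpenCV 4.12 (cv2) and the standard library are available. Lean on these libraries where they do the work, as an engineer would, in place of code of your own. Each camera call takes 0.05 s, during which the arm holds its last target. There are 200 camera calls.

### The job

Push along the top of the tin lying on the red board with your fingertips so that it rolls to the code reader and stops with its end face centred in front of the reader's window. When it lies still there, press the white button on top of the reader and let it go. Touch the tin only on its upper part, never pinch, lift or slide it, and leave the other things where they are.

Things in the scene. Friction and masses are not known exactly. Their poses are not given: they have to be found in the camera images.
- board: Fixed red chopping board, 400 x 640 x 12 mm, flat on the bench; origin at the centre of its underside, top at z = 12 mm. Tin, reader, dip pot and spoon stand on it. The tin starts left or right of the reader, 85 to 130 mm from its centre plane, square to it within 4 degrees, its end 25 to 40 mm beyond the window: it needs only rolling straight.
- reader: Fixed reader of the codes on tin ends: grey block on a dark 80 x 90 mm foot, 98 mm high, at the board's near edge. Origin: centre of its underside, on the board's top. Its x points out of the window, away from the robot; the tin rolls along its y; z up.
- window (a point): Centre of the reader's dark window (36 x 30 mm), 34 mm in front of the reader's origin, 37 mm above the board. It reads a tin whose axis runs along the reader's x within 12 mm of its centre plane (reader y = 0), turned less than 9 degrees, its end 10 to 65 mm from the window.
- scan (a joint): Travel of the reader's white push button (28 mm across), 0 = up, 6 mm = fully down; springs back by itself; about 4 N hold it fully down. It counts as pressed beyond 4.5 mm.
- scan_top (a point): Centre of the top face of the white button on the reader's top, 4 mm nearer the robot than the reader's origin; pressed straight down.
- tin: Full tin lying on its side: steel, paper label, 74 mm diameter, 110 mm long, about 0.45 kg (varies). Origin in its middle on its axis, 37 mm above the board; x runs along its axis, y and z turn as it rolls. A fingertip on its top travels about twice as far as the tin rolls; let go slowly, it stops within 1 or 2 cm.
- dip_pot: Small open steel dip pot, 68 mm across, 45 mm high, loose, in the lane on the other side of the reader from the tin; not to be moved. Origin at the centre of its underside.
- spoon: Steel spoon lying on the far part of the board; not to be moved. Origin at its underside.
- turner: Spatula lying on the bench right of the board; leave alone.
- knife: Kitchen knife lying on the bench left of the board; leave alone.
- shaker: Small aluminium shaker, 48 mm across, 90 mm high, loose, on the board near its left end; leave alone. Origin at the centre of its underside.
- patty_ring: Steel patty ring, 90 mm across, 30 mm high, loose, on the board near its right end; leave alone. Origin at the centre of its underside.

How it is judged (in metres and radians):
On the way, in this order (a step that is already met when the one before it is completed fails the run):
1. the tin has been rolled to lie still with its end centred in front of the window (y of tin in the frame of reader between -0.012 and 0.012 m and x of tin in the frame of reader between 0.097 and 0.154 m and angle between the x axis of tin and the x axis of reader, either way round below 0.17 rad and height (world z) of tin between 0.045 and 0.053 m and linear speed of tin below 0.01 m/s and angle between tin's own z axis and vertical above 1.5 rad), for 0.2 s.
2. the reader's button is pressed with the tin in place (y of tin in the frame of reader between -0.012 and 0.012 m and x of tin in the frame of reader between 0.097 and 0.154 m and angle between the x axis of tin and the x axis of reader, either way round below 0.17 rad and value of joint scan above 0.0045 m), for 0.05 s.
At the end, for the whole second after the job is handed in: The tin lies still, axis within 12 mm of the reader's centre plane and 0.17 rad of its x, end 10 to 65 mm from the window, having rolled (own z over 1.5 rad from up); button up again; dip pot and spoon moved under 15 mm, other loose things under 30 mm (all of step 1 and value of joint scan below 0.002 m and distance of each of dip_pot, spoon from where it was at the start of the episode below 0.015 m and distance of each of turner, knife, shaker, patty_ring from where it was at the start of the episode below 0.03 m); the robot touches nothing.
It fails at once if the tin is lifted off the board (more than 10 mm) (height (world z) of tin above 0.059 m).
It fails at once if the fingers touch the tin while they reach more than about 20 mm below its top (pinching or shoving it low) (contact force between the fingers and tin above 0.5 N and height (world z) of the grasp point below 0.085 m).
It fails at once if the dip pot or the spoon is moved more than 15 mm, or another loose thing more than 30 mm (distance of any of dip_pot, spoon from where it was at the start of the episode above 0.015 m or distance of any of turner, knife, shaker, patty_ring from where it was at the start of the episode above 0.03 m).
It also fails if it takes over 58 s, if anything falls off the work surface, if the arm or the gripper's body presses on something with over 40 N, if the wrist force passes 120 N, or if a joint passes its speed limit or range.

## Working session

There is one attempt and no reset: what is moved stays moved. The work goes in short steps, each a Python script; the robot and the scene stay as the last script left them, time stands still between calls to the robot, and variables do not carry over. Pictures are saved under pics/ and viewed, about 8 in all and at most 12, crops included, and the job is handed in when it is done.

```bash
mkdir -p pics; python3 - <<'E'
from bench import ctrl
import cv2,numpy as np
np.set_printoptions(precision=4,suppress=True)
for n in ("scene","top"):
    im=ctrl.read_camera(n); cv2.imwrite(f"pics/{n}0.png",im); print(n,ctrl.camera_params(n))
print(ctrl.camera_params("wrist"),ctrl.current_t(),ctrl.current_eef_rot(),ctrl.current_contact_force())
E
```

```text
scene {'fx': 386.2945089640413, 'fy': 386.2945089640413, 'cx': 261.50292770531166, 'cy': 192.2616243963426, 'pose': array([[-0.7153, -0.5931,  0.3696,  1.0591],
       [ 0.6987, -0.5998,  0.3899,  0.4885],
       [-0.0096,  0.5371,  0.8434,  1.1225],
       [ 0.    ,  0.    ,  0.    ,  1.    ]])}
top {'fx': 347.0906572419162, 'fy': 347.0906572419162, 'cx': 254.8737268063214, 'cy': 191.6424901153963, 'pose': array([[-0.0071,  0.9913, -0.1312,  0.4798],
       [-0.9999, -0.0056,  0.0117,  0.0225],
       [ 0.0108,  0.1313,  0.9913,  1.1694],
       [ 0.    ,  0.    ,  0.    ,  1.    ]])}
{'fx': 296.68903699515835, 'fy': 296.68903699515835, 'cx': 251.51994065917668, 'cy': 191.75518847160293, 'T_tool_cam': array([[ 1.    ,  0.0006,  0.0002,  0.0002],
       [ 0.    ,  0.2595, -0.9658, -0.17  ],
       [-0.0006,  0.9658,  0.2595,  0.0733],
       [ 0.    ,  0.    ,  0.    ,  1.    ]])} 0.1 [[ 0.4266 -0.0004  0.9044]
 [-0.9044  0.001   0.4266]
 [-0.001  -1.      0.0001]] [ 0.3499 -0.421  -0.3224]
```

View pics/top0.png

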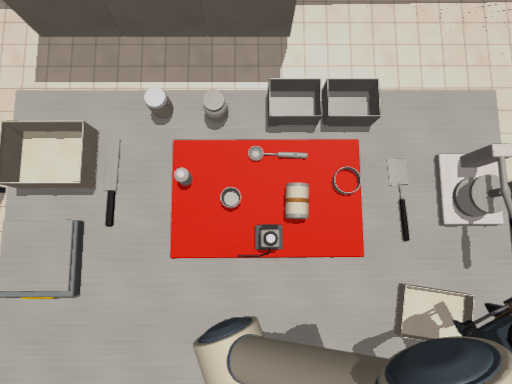

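View pics/scene0.png

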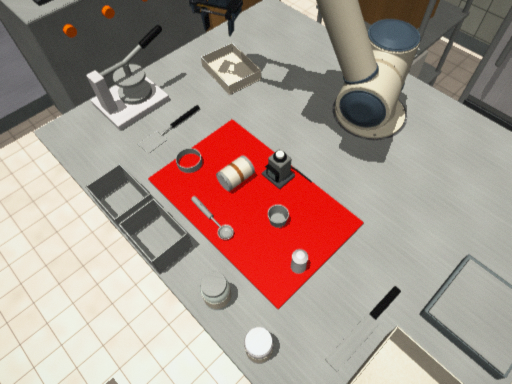

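Top view: the reader is at about (268,237), with its white button at (270,239). The tin is at (297,201), right of the reader, and the dip pot is at (231,198). The spoon lies far away and the ring and shaker are at the ends. The scene view agrees. Next is a close wrist view.

```bash
cat > h.py <<'E'
from bench import ctrl
import cv2,numpy as np
np.set_printoptions(precision=4,suppress=True)
R0=np.array([[0,0,1],[-1,0,0],[0,-1,0.]])  # columns: x=-Y, y=-Z, z=+X
def rotz(a):
    c,s=np.cos(a),np.sin(a); return np.array([[c,-s,0],[s,c,0],[0,0,1]])
def pose(name):
    p=ctrl.camera_params(name)
    if name!="wrist": return p,p["pose"]
    T=np.eye(4); T[:3,:3]=ctrl.current_eef_rot(); T[:3,3]=ctrl.current_tool_pos()
    return p,T@p["T_tool_cam"]
def shot(name,fn):
    p,T=pose(name); im=ctrl.read_camera(name); cv2.imwrite("pics/"+fn,im); np.save("pics/"+fn+".npy",T); return im,p,T
def cast(uv,z,p,T):
    uv=np.atleast_2d(uv).astype(float)
    d=np.c_[(uv[:,0]-p["cx"])/p["fx"],-(uv[:,1]-p["cy"])/p["fy"],-np.ones(len(uv))]@T[:3,:3].T
    o=T[:3,3]; return o+d*((z-o[2])/d[:,2])[:,None]
E
python3 - <<'E'
from h import *
ctrl.goto([.57,-.08,.27],R0); ctrl.command_gripper(0)
im,p,T=shot("wrist","w1.png"); print(ctrl.current_t(),T)
E
```

```text
3.5833 [[-0.0006  0.9657  0.2595  0.6433]
 [-1.     -0.0006 -0.0001 -0.08  ]
 [ 0.0001 -0.2595  0.9657  0.44  ]
 [ 0.      0.      0.      1.    ]]
```

View pics/w1.png

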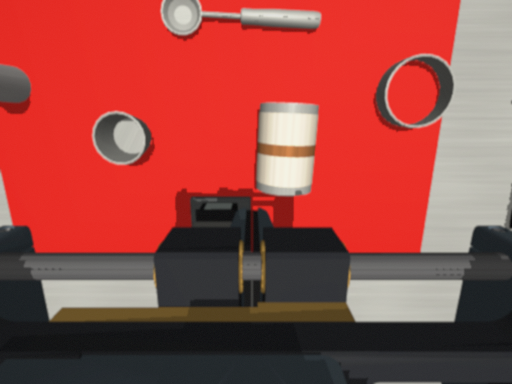

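Wrist view 1: the tin spans columns 256–318 and rows 102–193. The dip pot is at (122,138), the ring at (415,90) and the spoon at the top. The fingers hide the reader, so I'll back off toward the robot and take two viewpoints.

```bash
python3 - <<'E'
from h import *
ctrl.goto([.40,-.03,.27],R0); shot("wrist","w2.png")
ctrl.move_l([.40,-.11,.27],.15); im,p,T=shot("wrist","w3.png"); print(ctrl.current_t(),T)
a,b=[cv2.imread(f"pics/w{i}.png") for i in (2,3)]
cv2.imwrite("pics/w23.png",np.vstack([a[:300],b[:300]]))
E
```

```text
5.1083 [[-0.0013  0.9656  0.2599  0.4735]
 [-1.     -0.0011 -0.0008 -0.1099]
 [-0.0005 -0.2599  0.9656  0.4397]
 [ 0.      0.      0.      1.    ]]
```

View pics/w23.png

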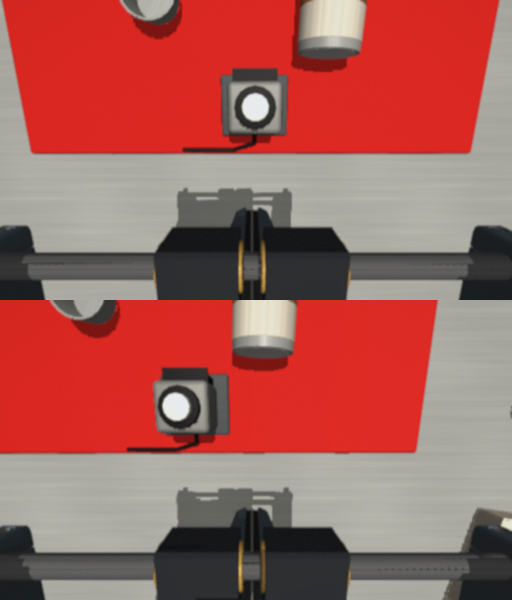

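```bash
python3 - <<'E'
from h import *
p=ctrl.camera_params("wrist")
L=lambda i:(cv2.imread(f"pics/w{i}.png"),np.load(f"pics/w{i}.png.npy"))
# button: triangulate white blob
O=[];D=[]
for i,(u0,u1) in ((2,(225,290)),(3,(150,215))):
    im,T=L(i); m=(im.min(2)>200).astype(np.uint8); m[:70]=0;m[140:]=0;m[:,:u0]=0;m[:,u1:]=0
    M=cv2.moments(m,True); uv=[M["m10"]/M["m00"],M["m01"]/M["m00"]]
    q=cast(uv,0,p,T)[0]; d=q-T[:3,3]; O.append(T[:3,3]);D.append(d/np.linalg.norm(d)); print(uv,M["m00"])
A=sum(np.eye(3)-np.outer(d,d) for d in D); b=sum((np.eye(3)-np.outer(d,d))@o for o,d in zip(O,D))
B=np.linalg.solve(A,b); print("button",B)
# reader non-red blob edges (foot) in w2/w3
for i in (2,3):
    im,T=L(i); red=((im[...,2]>110)&(im[...,1]<70)).astype(np.uint8)
    e=cv2.inRange(cv2.cvtColor(im,cv2.COLOR_BGR2HSV),(0,0,100),(180,60,190)); e[:78]=0;e[137:]=0
    e[:,:(222 if i==2 else 150)]=0;e[:,(288 if i==2 else 232):]=0
    c=max(cv2.findContours(e,0,2)[0],key=cv2.contourArea); r=cv2.minAreaRect(c); print("body",r); print(cast(cv2.boxPoints(r),.110,p,T)[:,:2])
    # board near edge
    pts=[]
    for u in range(60,130 if i==3 else 180,4):
        col=red[:,u]; pts.append([u,np.where(col)[0].max()+.5])
    q=cast(pts,.012,p,T); k=np.polyfit(q[:,1],q[:,0],1); print("board edge",k)
# tin in w1
im,T=L(1); hsv=cv2.cvtColor(im,cv2.COLOR_BGR2HSV)
red=((im[...,2].astype(int)>2.5*im[...,1])).astype(np.uint8)
rows=[];
for v in range(110,186,3):
    nz=np.where(red[v,235:345]==0)[0]+235
    rows.append([v,nz.min()-.5,nz.max()+.5])
rows=np.array(rows); print(rows[::5])
def dirs(u,v):
    q=cast(np.c_[u,v],0,p,T)-T[:3,3]; return q/np.linalg.norm(q,axis=1)[:,None]
d=dirs(rows[:,1],rows[:,0])+dirs(rows[:,2],rows[:,0]); o=T[:3,3]
q=o+d*((.049-o[2])/d[:,2])[:,None]; k=np.polyfit(q[:,0],q[:,1],1); print("tin axis y=kx+c",k, np.degrees(np.arctan(k[0])))
nz=[np.where(red[90:215,u]==0)[0]+90 for u in range(275,300,4)]
t,bt=np.median([n.min()-.5 for n in nz]),np.median([n.max()+.5 for n in nz]); print(t,bt)
e=cast([[287,t],[287,bt]],.086,p,T); print(e, "z.049",cast([[287,t],[287,bt]],.049,p,T)[:,0])
E
```

```text
[254.89980732177264, 106.63391136801542] 519.0
[175.58381502890174, 106.26396917148362] 519.0
button [ 0.4792 -0.0336  0.1303]
body ((254.5, 106.5), (51.0, 53.0), 90.0)
[[ 0.5055 -0.0056]
 [ 0.5055 -0.0612]
 [ 0.453  -0.0625]
 [ 0.453  -0.0045]]
board edge [0.0007 0.4178]
body ((180.5, 105.5), (53.0, 51.0), 0.0)
[[ 0.4535 -0.0033]
 [ 0.5058 -0.0078]
 [ 0.5057 -0.0632]
 [ 0.4534 -0.0611]]
board edge [-0.0068  0.4183]
[[110.  258.5 318.5]
 [125.  257.5 317.5]
 [140.  256.5 316.5]
 [155.  256.5 314.5]
 [170.  255.5 313.5]
 [185.  255.5 311.5]]
tin axis y=kx+c [-0.0381 -0.1021] -2.1793567050679377
101.5 196.5
[[ 0.6549 -0.1206  0.086 ]
 [ 0.5421 -0.124   0.086 ]] z.049 [0.6561 0.5315]
```

Measurements:

| Item | Result |
|---|---|
| Reader centre | about (0.483, −0.034), yaw about 0 |
| Button top | z ≈ 0.130 |
| Tin centre | about (0.598, −0.125), yaw −2.2° |

The tip moves ahead of the top by as much as the tin rolls. I'll therefore roll in short strokes, with the 32 mm side of the tip along the motion, and check after each one.

```bash
cat >> h.py <<'E'
def loc(xc,yp,fn):
    """look at tin near (xc,yp) and return centre x, axis y at xc, yaw"""
    im,p,T=shot("wrist",fn)
    obj=(im[...,2].astype(int)<=2.5*im[...,1]).astype(np.uint8)
    W=np.linalg.inv(T); c=W[:3,:3]@np.array([xc,yp,.06])+W[:3,3]
    u=int(p["cx"]-p["fx"]*c[0]/c[2]); v=int(p["cy"]+p["fy"]*c[1]/c[2])
    n,lab=cv2.connectedComponents(obj,connectivity=4); k=lab[v,u]
    cnt=max(cv2.findContours((lab==k).astype(np.uint8),0,cv2.CHAIN_APPROX_NONE)[0],key=cv2.contourArea)[:,0]
    q=cast(cnt,.049,p,T); yc=T[1,3]; h=T[2,3]-.049; rows=[]
    for x in np.arange(xc-.035,xc+.04,.005):
        s=q[abs(q[:,0]-x)<.003,1]
        if len(s)>1:
            a=[np.arctan((s[s<s.mean()].mean()-yc)/h),np.arctan((s[s>=s.mean()].mean()-yc)/h)]
            rows.append([x,yc+h*np.tan(np.mean(a)),a[1]-a[0]])
    r=np.array(rows); f=np.polyfit(r[:,0]-xc,r[:,1],1)
    print("tin y %.4f yaw %.2f xspan %s dia %.4f t %.1f"%(f[1],np.degrees(np.arctan(f[0])),np.array([q[:,0].min(),q[:,0].max()]),2*np.sin(np.median(r[:,2])/2)*np.hypot(h,np.median(r[:,1])-yc),ctrl.current_t()))
    return f[1],f[0]
def stroke(x,y,k,tin_d,R,vel=.05,N=4):
    """roll the tin by tin_d along +y; tip starts behind the top, ends ahead"""
    d=np.array([-k,1,0])/np.hypot(k,1)
    s=np.array([x,y,0])-d*tin_d/2+[0,0,.105]
    ctrl.goto(s,R); f0=ctrl.current_contact_force()
    hit=ctrl.move_l(s-[0,0,.025],.02,contact_N=N); z=ctrl.current_tool_pos()[2]
    print("hit",hit,"z",z,"F",ctrl.current_contact_force()-f0)
    if not hit: return
    e=ctrl.current_tool_pos()+d*2*tin_d; e[2]=z
    ctrl.move_l(e,vel); print("F end",ctrl.current_contact_force()-f0)
    e[2]=.11; ctrl.move_l(e,.06)
def view(x,y,R):
    ctrl.goto([x,y-.06,.27],R)
E
cat > s1.py <<'E'
from h import *
k=-.038; R=rotz(np.pi/2+k)@R0
view(.598,-.125,R); y,k=loc(.598,-.125,"v1.png")
print(ctrl.current_q())
stroke(.598,y,k,.024,R)
view(.6,y+.024,R); loc(.598,y+.024,"v2.png")
E
python3 s1.py
```

```text
tin y -0.1247 yaw -2.14 xspan [0.5364 0.6599] dia 0.0747 t 6.6
[-22.63    25.7228  72.4607   0.0018  81.8147 -20.4099]
hit True z 0.08609710072625061 F [-2.5139  1.2404  8.7701]
F end [-2.0974  0.5574  5.3616]
tin y -0.1006 yaw -2.16 xspan [0.5371 0.6602] dia 0.0746 t 10.6
```

The first stroke was exact (24.1 mm). I'll carry on with the rest.

```bash
cat > s2.py <<'E'
from h import *
k=-.038; R=rotz(np.pi/2+k)@R0; y=-.1006; x=.599
for i in range(5):
    d=min(.024,-.0337-y)
    if d<.003: break
    stroke(x,y,k,d,R); x+=d*.038
    view(x,y+d,R); y,k=loc(x,y+d,f"v{3+i}.png")
    if abs(k)>.1: break
E
python3 s2.py
```

```text
hit True z 0.08610234874261596 F [-1.8939 -0.1044  6.2419]
F end [-2.1668  1.2872  4.6874]
tin y -0.0768 yaw -2.24 xspan [0.5382 0.6614] dia 0.0742 t 14.7
hit True z 0.08610992164522999 F [-1.8702  0.8668  7.053 ]
F end [-3.259   1.2952  3.1033]
tin y -0.0529 yaw -2.13 xspan [0.5391 0.6623] dia 0.0746 t 18.8
hit True z 0.08610832289586354 F [-2.137   1.9188  8.8107]
F end [-1.9359  0.7083  6.1822]
tin y -0.0338 yaw -2.06 xspan [0.5399 0.6631] dia 0.0746 t 22.6
```

The tin is at y −0.0338 with yaw −2.1°. Next: press the button down to its stop, release, back off and check.

```bash
python3 - <<'E'
from h import *
R=rotz(np.pi/2)@R0; b=np.array([.4792,-.0336,0])
ctrl.goto(b+[0,0,.165],R)
h1=ctrl.move_l(b+[0,0,.120],.03,contact_N=2); print(h1,ctrl.current_tool_pos(),ctrl.current_contact_force())
z=ctrl.current_tool_pos()[2]
h2=ctrl.move_l(b+[0,0,z-.012],.015,contact_N=10); ctrl.sleep(.3); print(h2,ctrl.current_tool_pos(),ctrl.current_contact_force())
ctrl.move_l(b+[0,0,.165],.06)
ctrl.goto([.598,-.10,.27],R); loc(.601,-.034,"v9.png")
ctrl.goto([.42,-.07,.27],R0); a,_,_=shot("wrist","w4.png"); t,_,_=shot("top","top1.png")
cv2.imwrite("pics/end.png",np.hstack([a[:300],t[110:270,150:390].repeat(2,0)[:300].repeat(2,1)[:,:288]]) if 0 else np.vstack([a[:300],cv2.resize(t[120:270,150:406],(512,300))]))
print(ctrl.current_t())
E
```

```text
True [ 0.4791 -0.0336  0.1281] [ 0.9    -0.4956  3.386 ]
True [ 0.4791 -0.0336  0.126 ] [-2.8963  0.6385 15.2651]
tin y -0.0341 yaw -2.11 xspan [0.5404 0.6636] dia 0.0745 t 26.8
28.2667
```

View pics/end.png

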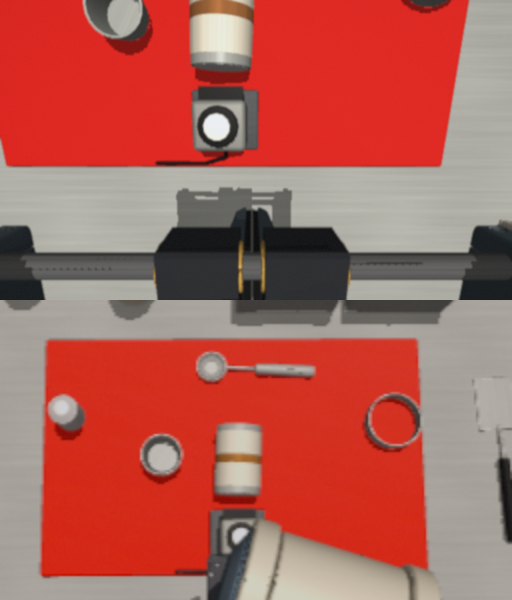

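Final picture: the tin lies in front of the window and the button is visible; the dip pot, spoon, ring and shaker are unmoved. The press ended against 15 N, but I want the travel confirmed, so I'll step down and log force against depth.

```bash
python3 - <<'E'
from h import *
b=np.array([.4792,-.0336,0])
ctrl.goto(b+[0,0,.165],R0); ctrl.move_l(b+[0,0,.138],.05); ctrl.sleep(.2)
f0=ctrl.current_contact_force()[2]
for z in np.arange(.136,.1225,-.001):
    ctrl.move_l(b+[0,0,z],.02); ctrl.sleep(.1); f=np.mean([ctrl.current_contact_force()[2] for _ in range(3)])-f0
    print("%.4f %.4f %.2f"%(z,ctrl.current_tool_pos()[2],f))
    if f>15: break
ctrl.sleep(.2); ctrl.move_l(b+[0,0,.165],.06); print(ctrl.current_t())
E
```

```text
0.1360 0.1360 -0.02
0.1350 0.1350 0.19
0.1340 0.1340 -0.26
0.1330 0.1330 -0.25
0.1320 0.1321 1.62
0.1310 0.1310 0.98
0.1300 0.1300 1.71
0.1290 0.1290 2.27
0.1280 0.1280 2.50
0.1270 0.1270 3.25
0.1260 0.1262 8.02
0.1250 0.1259 25.85
34.9417
```

The spring ramp runs from z 0.132 to 0.126 and then meets a hard stop, so that is the full 6 mm of travel. One last tin check, then I hand in.

```bash
python3 - <<'E'
from h import *
R=rotz(np.pi/2)@R0
ctrl.goto([.598,-.10,.27],R); loc(.601,-.034,"v10.png"); print(ctrl.current_contact_force())
ctrl.sleep(.3); ctrl.sign_off()
E
```

```text
tin y -0.0340 yaw -2.15 xspan [0.5406 0.6638] dia 0.0740 t 36.5
[-0.3198 -0.8453 -0.4169]
the job is handed in; nothing more can be done
```

I rolled the tin to the reader in four short fingertip strokes along its top, about 91 mm in all. I then pressed the white button, released it and handed the job in at about 37 s.

- **Tin position:** at the last look the tin's axis was within about 0.5 mm of the reader's centre plane and turned about 2.1°. Its middle was about 119 mm ahead of the reader's origin. It stayed put between the last three looks.
- **Button:** I pressed it twice, the second time to confirm the travel. That press showed a spring ramp of about 6 mm down to a hard stop, and I released it fully each time.
- **Other things:** in the last overhead picture, taken before the second press, the dip pot, spoon, shaker and ring looked unmoved. I judged this by eye and did not measure it. The knife was outside that crop and the turner was only partly in it.
- **Touching:** the arm was clear of everything at hand-in.

No check failed or disagreed.

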